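# Close the coin sorter's hopper and hold its release slide open

## Task

First set the loose blue cover on the coin sorter's round hopper so that it sits seated and level, lowering it rather than dropping it, and let go of it. Then pull the yellow spring-return tab out, towards the robot's side of the sorter, until its white pointer stands within the green mark, and keep it there: finish while still holding the tab steady at the mark, with the cover still seated. Leave the stamp, the pen cup and the coin roll where they stand.

Things in the scene. Friction and masses are not known exactly. Their poses are not given: they have to be found in the camera images.
- sorter: Coin sorter, a fixed light-grey machine with a dark flat deck, 220 (x) x 300 (y) x 100 mm high; its place and yaw vary. Origin: centre of its underside, on the table. Its front faces its own -x (towards the robot); its z is up. On the deck stand the hopper collar (+y half) and the track of the slide (-y half, along x).
- rim (a point): Centre of the mouth of the sorter's round aluminium hopper, 140 mm above the table, at sorter-frame (0, 65, 140) mm. The collar is 110 mm in outer and 102 mm in inner diameter and stands 40 mm above the deck. Axes as the sorter's.
- cover: Loose blue plastic hopper cover, 110 to 225 g, flat on the table, knob up. Origin: centre of underside, z up. From below: spigot 92 mm in diameter, 0 to 8 mm (enters the collar with 5 mm to spare all round); disc 120 mm in diameter, 8 to 14 mm (rests on the rim); black cylindrical knob 28 mm in diameter, 14 to 44 mm. Seated, its origin is 8 mm below point rim.
- slide (a joint): Travel of the yellow tab's slide in m: 0 at rest (sprung home), growing as it is pulled along the sorter's -x, at most 0.075. A spring always pulls it home, with about 3.5 N at rest, rising by 1 N per 10 mm (about 10 N at 65 mm); let go, it returns to 0.
- tab (a point): Centre of the top face of the yellow upright tab on the slide, 156 mm above the table; at rest at sorter-frame (50, -80, 156) mm, moving with the slide. The tab is 14 mm thick (sorter's x), 36 mm wide (y) and graspable from 110 to 156 mm above the table; it stands on a 50 x 30 mm steel carriage, top at 110 mm. Axes as the sorter's.
- pointer (a point): Tip of the white pointer, 4 mm wide, on the -y side of the slide, 44 mm from the tab's middle line, at the same sorter-frame x as the tab's middle; it moves with the slide, just above the deck. Axes as the sorter's.
- mark: Green mark, a flat strip 12 mm long (sorter's x), 36 mm wide and 3 mm thick, fixed on the deck beside the track on the sorter's -y side. Origin: centre of its underside; axes as the sorter's. Its x along the track varies: the pointer reaches its middle when the slide is out by 30 to 62 mm.
- stamp: Bystander: wooden hand stamp, 42 mm in diameter, 74 mm high, upright; origin at the centre of its underside.
- pencup: Bystander: black empty pen cup, about 60 mm in diameter, 75 mm high; origin at the centre of its underside.
- coinroll: Bystander: paper-wrapped coin roll, 28 mm in diameter, 65 mm high, upright; origin at the centre of its underside.
Not all that is in view belongs to the job. What is meant by the cover is not orange, and is the larger of those in its own colour.

How it is judged:
On the way, in this order (a step that is already met when the one before it is completed fails the run):
1. the cover sits seated and level on the hopper, let go, the tab still at rest (horizontal distance between cover and rim below 0.008 m and z of cover in the frame of rim between -0.012 and -0.005 m and angle between cover's own z axis and vertical below 0.06 rad and contact force between the fingers and cover below 0.2 N and value of joint slide below 0.015 m), for 0.3 s.
2. the tab is held by the fingers with its pointer within the green mark (x of pointer in the frame of mark between -0.006 and 0.006 m and contact force between the fingers and slide above 1.5 N), for 0.5 s.
At the end, for the whole second after the job is handed in: Fingers still press the tab (over 1.5 N), at rest, pointer within 6 mm of the green mark's middle; cover untouched and seated: within 8 mm of the rim's axis, origin 5 to 12 mm below the rim, tilt under 0.06 rad; stamp, pen cup, coin roll within 25 mm of their places (all of step 2 and velocity of joint slide between -0.01 and 0.01 m/s and horizontal distance between cover and rim below 0.008 m and z of cover in the frame of rim between -0.012 and -0.005 m and angle between cover's own z axis and vertical below 0.06 rad and contact force between the fingers and cover below 0.2 N and linear speed of cover below 0.02 m/s and distance of each of stamp, pencup, coinroll from where it was at the start of the episode below 0.025 m); the arm keeps its last pose, push and grip.
It fails at once if the tab is pulled out more than 15 mm before the cover is on the hopper (value of joint slide above 0.015 m and horizontal distance between cover and rim above 0.02 m).
It fails at once if the cover is dropped (falls freely at more than 0.7 m/s, from 25 mm or more) (linear speed of cover above 0.7 m/s and contact force between the fingers and cover below 0.05 N).
It fails at once if the stamp, pen cup or coin roll is moved by more than 25 mm (distance of any of stamp, pencup, coinroll from where it was at the start of the episode above 0.025 m).
It also fails if it takes over 54 s, if anything falls off the work surface, if the arm or the gripper's body presses on something with over 40 N, if the wrist force passes 120 N, or if a joint passes its speed limit or range.

## Robot

A 6-joint arm with a two-finger parallel gripper is mounted at the origin on the work surface. World frame = base frame: x ahead of the robot, y to its left, z up, the work surface at z = 0. Lengths are in m, angles in rad, forces in N, time in s.
With the tool pointing down it reaches from about 0.35 to 0.775 m from the base axis. Payload 7.3 kg.
Tool frame: the origin (TCP) lies at the very end of the fingers, on their centre line; the grasp point (between the pads) lies grip_point_offset behind it (grip_point_offset is the distance from the TCP to the grasp point, in m); z points along the fingers, y is the direction in which the jaws open and shut (so a half turn about z gives the same grasp; the last joint's range is limited). The gripper opens to 92 mm and grips with 3 to 60 N. Pads are 19 mm wide; open, the fingers measure 130 mm over their backs; the gripper's body (75 mm by 190 mm) begins 47 mm behind the grasp point.
Start: joints at [-1.426, 0.342, 1.524, -0, 1.275, -0.146], TCP at [0.151, -0.503, 0.227] pointing down, gripper open.
Joint ranges: [-2.53, 2.53], [-0.77, 2.02], [0.04, 2.7], [-1, 4.14], [0.28, 2.66], [-3.11, 3.11]. Speed limits (rad/s): [2.57, 2.57, 3.14, 3.14, 3.14, 3.14].

## Interface

Orientations are given as [roll, pitch, yaw] about the fixed x, y, z axes, in that order (R = Rz(yaw) Ry(pitch) Rx(roll)).
In Python, from cell import * gives the robot as it stands.
- The arm moves only by the shell command python3 -m inch 'ROWS' [OPENING] [FORCE]. ROWS is JSON, a list that holds one entry, the list of rows, each a list of 4 numbers: the shift along the tool's x, y, z in mm, then the turn about the tool's z in rad. In form: [[[x, y, z, roll], ...]]. A call has 1 to 10 rows; each row shifts and turns the commanded pose from where the row before left it, along the tool's axes as they then stand; what a row does not reach is not made up. A row lasts 1/8 s, in which the tool goes at most 62.5 mm and 10.7 degrees, less where a joint would pass 70% of its speed; a pose out of reach is approached as far as the arm can. A call with a gripper value outside its range is refused whole. OPENING is the closure, from -1 (fully open) to 1 (shut), set as the call begins (- or left out, the last holds). The fingers move at their own pace and stop on an object; FORCE is the grip in N (left out, the last holds). Time passes only in rows, so rows that do not move let the fingers close. It gives the time, the measured TCP pose, the force and the opening at its end, in the units of the state.
- observe(): the state, without advancing time (a new reading comes with each control period).
- read_camera(name): name is "scene" or "side" or "wrist"; returns a dict with "img" (384x512x3 uint8, blue, green, red), "fx", "fy", "cx", "cy" (pixels), "eye" and "rotation" of the camera in the world; the wrist camera has in their place "T_tool_cam" (4x4, takes a point from camera to tool coordinates, whose origin is the TCP and whose axes are the flange's). Camera axes: x right, y down, z forward; pixel columns grow to the right and rows downward; lengths in m; the calibration is good to about 2 mm. A picture is of the moment at which its call begins: read the wrist's pose just before it. There is no depth.
- hand_in(): hands the job in, once; it reports no verdict.
Trained networks look in the newest picture that a camera, given by its name, has taken for a name from the list of things; names that differ only in an ending like _2 or _b are one class to them, and where a whole thing is asked for, a point or a joint stands for the part that bears it (a point fixed in the world has none). Each returns a list of dicts, best first, with "conf" (0 to 1); they miss things now and then, are a little off and sometimes report something else, mostly with a low value. They report only what shows in the picture. A call takes as long as a camera call. They do not tell look-alikes from the thing itself.
- boxes_of(camera, label): "at" ([row, column] in pixels, amid what is visible of it).
- place_of(camera, label): "at" ([row, column] in pixels: a listed point, or the origin of a listed thing).
The state is a dict: "time": time; "qpos": joint angles; "qvel": joint speeds; "joint_efforts": joint torques, N m; "tool_pos": TCP position; "tool_rot": TCP orientation; "contact_force": force on the tool from outside, world axes, zero at the start; "torque": the same for the moment, N m; "opening": finger opening in m.
Only numpy, scipy, OpenCV 4.12 (cv2) and the standard library are available. Lean on these libraries where they do the work, as an engineer would, in place of code of your own. Each camera call takes 0.05 s, during which the arm holds its last target. There are 200 camera calls.

## Working session

There is one attempt and no reset: what is moved stays moved. The work goes in short steps, Python scripts to look and compute and a shell command to move; the robot and the scene stay as the last step left them, time stands still between calls to the robot, and variables do not carry over. Pictures are saved under pics/ and viewed, about 8 in all and at most 12, crops included, and the job is handed in when it is done.

```bash
ls; mkdir -p pics; cat > h.py <<'E'
from cell import *
import numpy as np, cv2
from scipy.spatial.transform import Rotation as R
def cam(n):
    s=observe(); c=read_camera(n)
    if n=="wrist":
        T=np.eye(4); T[:3,:3]=R.from_euler('xyz',s['tool_rot']).as_matrix() if len(s['tool_rot'])==3 else np.array(s['tool_rot']); T[:3,3]=s['tool_pos']
        M=T@np.array(c['T_tool_cam']); c['eye']=M[:3,3]; c['rotation']=M[:3,:3]
    c['eye']=np.array(c['eye']); c['rotation']=np.array(c['rotation'])
    return c
def ray(c,at):
    d=np.array([(at[1]-c['cx'])/c['fx'],(at[0]-c['cy'])/c['fy'],1]); return c['rotation']@d
def onz(c,at,z):
    d=ray(c,at); return c['eye']+d*(z-c['eye'][2])/d[2]
def proj(c,p):
    q=c['rotation'].T@(np.array(p)-c['eye']); return np.array([c['cy']+c['fy']*q[1]/q[2],c['cx']+c['fx']*q[0]/q[2]])
def tri(cs,ats):
    A=np.zeros((3,3));b=np.zeros(3)
    for c,a in zip(cs,ats):
        d=ray(c,a);d/=np.linalg.norm(d);P=np.eye(3)-np.outer(d,d);A+=P;b+=P@c['eye']
    return np.linalg.solve(A,b)
E
python3 - <<'E'
from h import *
s=observe(); print({k:np.round(v,3).tolist() for k,v in s.items()})
ims=[]
for n in ("scene","side"):
    c=cam(n); ims.append(c['img']); print(n,c['eye'],c['fx'])
    for l,z in (("cover",0),("rim",.14),("tab",.156),("pointer",.103),("mark",.1),("sorter",0),("stamp",0),("pencup",0),("coinroll",0)):
        for d in place_of(n,l): print(n,l,np.round(d['at']),round(d['conf'],2),np.round(onz(c,d['at'],z),3))
    cv2.imwrite(f"pics/{n}0.png",c['img'])
v=np.vstack(ims)
cv2.imwrite("pics/a.png",cv2.resize(np.hstack(ims),(800,300),interpolation=cv2.INTER_AREA))
E
```

```text
pics
{'time': 0.0, 'qpos': [-1.426, 0.343, 1.525, -0.0, 1.275, -0.146], 'qvel': [-0.001, 0.0, 0.001, 0.0, -0.001, -0.001], 'joint_efforts': [-0.002, -43.124, -24.423, 0.072, 0.056, -0.0], 'tool_pos': [0.15, -0.503, 0.226], 'tool_rot': [-3.14, -0.0, 0.291], 'contact_force': [-0.083, 0.128, 0.657], 'torque': [0.043, -0.03, 0.017], 'opening': 0.092}
scene [ 1.3757375  -0.22232278  0.84847256] 347.0497154076101Traceback (most recent call last):
  File "<stdin>", line 7, in <module>
  File "h.py", line 14, in onz
    d=ray(c,at); return c['eye']+d*(z-c['eye'][2])/d[2]
                                                   ~^^^
IndexError: invalid index to scalar variable.
```

```bash
sed -i "s/    c\['eye'\]=np.array(c\['eye'\]); c\['rotation'\]=np.array(c\['rotation'\])/    c['eye']=np.array(c['eye']); r=np.array(c['rotation']); print(n,r.tolist()) if r.size<9 else 0; c['rotation']=r if r.size==9 else R.from_euler('xyz',r).as_matrix()/" h.py
python3 - <<'E'
from h import *
for n in ("scene","side"):
    c=cam(n); print(n,c['eye'],c['fx'])
    for l,z in (("cover",0),("rim",.14),("tab",.156),("pointer",.103),("mark",.1),("sorter",0),("stamp",0),("pencup",0),("coinroll",0)):
        for d in place_of(n,l): print(n,l,np.round(d['at']),round(d['conf'],2),np.round(onz(c,d['at'],z),3))
    cv2.imwrite(f"pics/{n}0.png",c['img'])
E
```

```text
scene [-2.287171790263417, 0.008889059484759043, 1.3629683735051665]
scene [ 1.3757375  -0.22232278  0.84847256] 347.0497154076101
scene cover [205. 144.] 0.68 [ 0.411 -0.447 -0.   ]
scene cover [211. 186.] 0.58 [ 0.473 -0.301  0.   ]
scene cover [255. 159.] 0.58 [ 0.653 -0.393  0.   ]
scene rim [183. 334.] 0.81 [0.596 0.18  0.14 ]
scene tab [198. 293.] 0.72 [0.653 0.026 0.156]
scene pointer [208. 280.] 0.68 [ 0.633 -0.006  0.103]
scene mark [199. 278.] 0.49 [ 0.587 -0.002  0.1  ]
scene sorter [218. 317.] 0.81 [0.605 0.134 0.   ]
scene stamp [171. 347.] 0.68 [0.385 0.335 0.   ]
scene stamp [185. 226.] 0.36 [ 0.366 -0.145  0.   ]
scene pencup [188. 226.] 0.76 [ 0.383 -0.149  0.   ]
scene coinroll [245. 203.] 0.57 [ 0.642 -0.255  0.   ]
side [-2.19849121152169, -0.012844003882201083, -2.622914876036376]
side [0.00273421 0.90400072 0.92459   ] 419.6875453401465
side cover [163. 279.] 0.9 [ 0.665 -0.413  0.   ]
side cover [190. 306.] 0.75 [ 0.49  -0.302  0.   ]
side cover [178. 341.] 0.74 [ 0.406 -0.446  0.   ]
side tab [191. 220.] 0.76 [0.635 0.048 0.156]
side pointer [194. 230.] 0.81 [ 0.642 -0.014  0.103]
side mark [202. 244.] 0.61 [ 0.582 -0.005  0.1  ]
side sorter [193. 219.] 0.45 [ 0.761 -0.112  0.   ]
side stamp [323. 235.] 0.91 [0.397 0.34  0.   ]
side pencup [225. 316.] 0.8 [ 0.375 -0.133  0.   ]
side coinroll [247. 218.] 0.63 [0.599 0.125 0.   ]
side coinroll [184. 263.] 0.43 [ 0.651 -0.249  0.   ]
```

View pics/scene0.png

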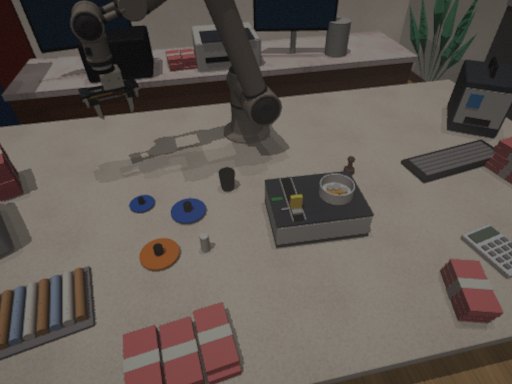

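View pics/side0.png

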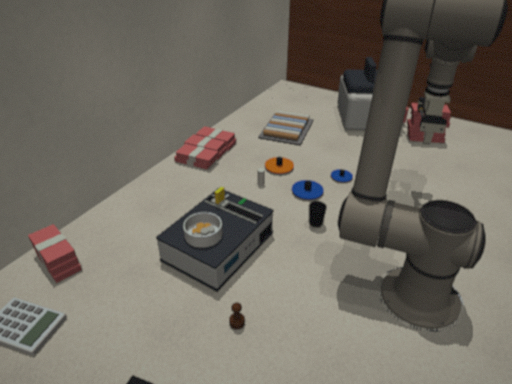

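Candidates for the cover in the scene view are the orange disc at (255,159), the small blue disc at (204,143) and the larger blue disc at (211,187). The larger blue one fits the description. The pen cup is at (180,227), the coin roll at (243,205), the stamp at (167,349), the hopper at (189,337) and the tab at (200,296). I'll move above the larger blue disc and check it in a close crop.

```bash
python3 -m inch '[[[20,-5,0,0],[45,-12,0,0],[45,-12,0,0],[45,-12,0,0],[45,-12,0,0],[45,-12,0,0],[45,-12,0,0],[20,-5,0,0],[0,0,0,0],[0,0,0,0]]]' -1
python3 - <<'E'
from h import *
c=cam("wrist"); print(np.round(c['eye'],3),np.round(c['rotation'],2).tolist(),c['fx'])
s=observe(); print(s['tool_pos'],s['tool_rot'], grip_point_offset if 'grip_point_offset' in globals() else None)
for d in place_of("wrist","cover"): print(np.round(d['at'],1),round(d['conf'],2),np.round(onz(c,d['at'],0),4))
cv2.imwrite("pics/w1.png",c['img'])
E
```

```text
time: 2.35
tool_pos: [0.4238, -0.3352, 0.2267]
tool_rot: [-3.142, 0.0, 0.291]
contact_force: [0.4, 0.2, 0.5]
opening: 0.0917
[ 0.489 -0.316  0.385] [[0.29, -0.93, -0.24], [-0.96, -0.28, -0.07], [-0.0, 0.25, -0.97]] 337.6207159825942
[ 0.42354269 -0.33556124  0.2267419 ] [-3.14158115e+00  3.02215118e-04  2.90369849e-01] 0.0188
[205.8 350. ] 0.77 [ 0.4059 -0.4567  0.    ]
[102.2 232.4] 0.56 [ 0.4808 -0.2902  0.    ]
```

View pics/w1.png

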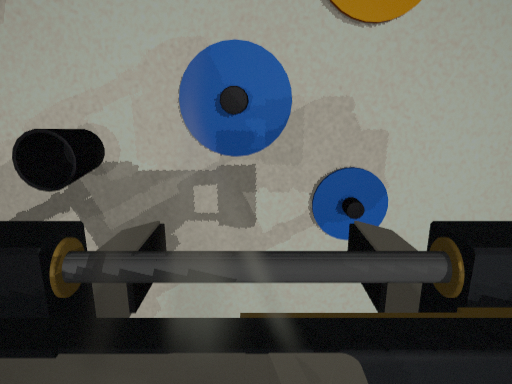

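The wrist view shows the larger blue disc with its black knob at (99,235), the small blue disc at (203,350), the pen cup at lower left and the orange disc at top right. The larger blue disc is the cover. I'll fit its outline for an exact centre.

```bash
cat >> h.py <<'E'
def circ(c,near,z,lo,hi):
    m=cv2.inRange(cv2.cvtColor(c['img'],cv2.COLOR_BGR2HSV),lo,hi)
    cs,_=cv2.findContours(m,cv2.RETR_EXTERNAL,cv2.CHAIN_APPROX_NONE)
    k=max((k for k in cs if cv2.pointPolygonTest(cv2.convexHull(k),near,False)>=0),key=cv2.contourArea)
    k=cv2.convexHull(k)[:,0]
    P=np.array([onz(c,(v,u),z)[:2] for u,v in k])
    (x,y),r=cv2.minEnclosingCircle((P*1000).astype(np.float32))
    e=np.linalg.lstsq(np.c_[2*P,np.ones(len(P))],(P**2).sum(1),rcond=None)[0]
    return e[:2],np.sqrt(e[2]+e[0]**2+e[1]**2),(x,y,r)
def shift(p):
    s=observe(); M=R.from_euler('xyz',s['tool_rot']).as_matrix()
    return np.round(M.T@(np.array(p)-s['tool_pos'])*1000,1)
E
python3 - <<'E'
from h import *
c=cam("wrist")
print(circ(c,(205,85),.014,(100,120,40),(130,255,255)))
p=circ(c,(205,85),.014,(100,120,40),(130,255,255))[0]
print(shift([p[0],p[1],.02]))
E
```

```text
(array([ 0.4842659, -0.2931629]), np.float64(0.059399735900109246), (484.3887634277344, -293.0550842285156, 59.71982192993164))
[ 70.6 -23.6 206.8]
```

```bash
python3 -m inch '[[[12,-22,-8,0],[29,-50,-16,0],[29,-50,-16,0],[29,-50,-16,0],[29,-50,-16,0],[29,-50,-16,0],[29,-50,-16,0],[26,-48,-16,0],[0,0,0,0],[0,0,0,0]]]'
python3 - <<'E'
from h import *
c=cam("wrist"); s=observe(); print(s['tool_pos'],s['tool_rot'])
for l,z in (("rim",.14),("tab",.156),("pointer",.103),("mark",.1),("sorter",0)):
    for d in place_of("wrist",l): print(l,np.round(d['at'],1),round(d['conf'],2),np.round(onz(c,d['at'],z),4))
np.save("w2.npy",c,allow_pickle=True)
cv2.imwrite("pics/w2.png",c['img'])
E
```

```text
time: 3.75
tool_pos: [0.5208, 0.0789, 0.3463]
tool_rot: [3.141, 0.001, 0.29]
contact_force: [-0.7, 0.5, -1.0]
opening: 0.0921
[0.52071875 0.07842249 0.34621187] [3.14133500e+00 1.16485560e-03 2.89247239e-01]
rim [ 56.6 179.7] 0.63 [0.6059 0.1854 0.14  ]
tab [ 63.1 335.3] 0.85 [0.6424 0.0354 0.156 ]
pointer [ 77.8 361.8] 0.98 [ 0.6449 -0.0082  0.103 ]
pointer [ 86.4 246.6] 0.21 [0.5988 0.114  0.103 ]
mark [122.4 345. ] 0.79 [ 0.593  -0.0081  0.1   ]
sorter [ 86.2 248.8] 0.88 [0.6033 0.1152 0.    ]
```

View pics/w2.png

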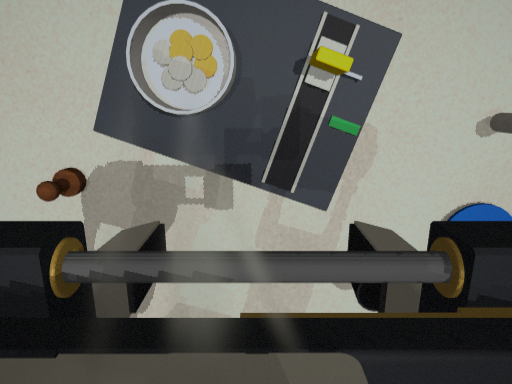

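The wrist view shows the hopper mouth at (57,181), the yellow tab at (62,333), the white pointer tip at (77,361) and the green mark at (125,345). Deck corners are at (131,94), (210,327) and (34,401). I'll fit the sorter's pose to these.

```bash
python3 - <<'E'
from h import *
from scipy.optimize import least_squares
c=np.load("w2.npy",allow_pickle=True).item()
g=cv2.cvtColor(c['img'],cv2.COLOR_BGR2GRAY)
K=cv2.cornerSubPix(g,np.float32([[94,131],[327,210],[401,34]]).reshape(-1,1,2),(5,5),(-1,-1),(3,30,.01))[:,0]; print(K)
hsv=cv2.cvtColor(c['img'],cv2.COLOR_BGR2HSV)
mu=lambda lo,hi:(lambda m:(m['m01']/m['m00'],m['m10']/m['m00']))(cv2.moments(cv2.inRange(hsv,lo,hi)[:220],True))
gr=mu((45,100,50),(80,255,255)); print("green",gr,onz(c,gr,.103))
pts=[(-110,150,100),(-110,-150,100),(110,-150,100),(0,65,140),(50,-80,156),(50,-124,103)]
obs=[(K[0][1],K[0][0]),(K[1][1],K[1][0]),(K[2][1],K[2][0]),(56.6,179.7),(63.1,335.3),(77.8,361.8)]
def W(q,p): p=np.array(p)/1000; return np.r_[q[:2]+R.from_euler('z',q[2]).as_matrix()[:2,:2]@p[:2],p[2]]
f=lambda q:np.ravel([proj(c,W(q,p))-o for p,o in zip(pts,obs)])
r=least_squares(f,[.6,.115,0],loss='soft_l1'); q=r.x
print(q,np.round(f(q).reshape(-1,2),1).tolist())
print("rim",W(q,pts[3]),"tab",W(q,pts[4]))
m=onz(c,gr,.1025)[:2]; ms=R.from_euler('z',-q[2]).as_matrix()[:2,:2]@(m-q[:2]); print("mark sorter mm",ms*1000,"slide",50-ms[0]*1000)
np.save("q.npy",q)
print(shift([.4843,-.2930,.1]),q[2]-observe()['tool_rot'][2])
E
```

```text
[[ 92.63652  129.82553 ]
 [325.47174  210.84946 ]
 [402.0724    33.699448]]
green (125.15606936416185, 343.8959537572254) [ 0.58964104 -0.00713147  0.103     ]
[ 0.60105872  0.11982844 -0.05807345] [[-0.5, -0.7], [0.8, 0.4], [-0.3, 1.5], [1.3, 0.4], [-4.6, -0.2], [0.7, -1.4]]
rim [0.60483137 0.18471886 0.14      ] tab [0.64633116 0.03706126 0.156     ]
mark sorter mm [  -4.01691742 -127.53911147] slide 54.016917421938295
[-141.   345.8  246.6] -0.34702497863480897
```

```bash
python3 -m inch '[[[-10,26,12,0],[-17,42,24,0],[-17,42,28,0],[-17,42,30,0],[-17,42,32,0],[-17,42,32,0],[-17,42,32,0],[-17,42,32,0],[-12,26,25,0],[0,0,0,0]]]'
python3 - <<'E'
from h import *
print(shift([.4843,-.2930,.02]))
E
```

```text
time: 5.3
tool_pos: [0.4833, -0.2937, 0.0976]
tool_rot: [-3.138, 0.002, 0.287]
contact_force: [0.2, 0.5, 0.8]
opening: 0.0918
[ 1.3 -0.1 77.6]
```

```bash
python3 -m inch '[[[1,0,20,0],[0,0,25,0],[0,0,20,0],[0,0,10,0],[0,0,5,0],[0,0,0,0]]]' && python3 -m inch '[[[0,0,0,0],[0,0,0,0],[0,0,0,0],[0,0,0,0],[0,0,0,0],[0,0,0,0],[0,0,0,0],[0,0,0,0]]]' 0.6 25
```

```text
time: 6.05
tool_pos: [0.4864, -0.2919, 0.0202]
tool_rot: [3.141, -0.0, 0.291]
contact_force: [-0.4, -0.6, -0.2]
opening: 0.0918
time: 7.05
tool_pos: [0.4861, -0.292, 0.0197]
tool_rot: [3.141, 0.0, 0.291]
contact_force: [0.2, -0.5, -0.6]
opening: 0.0277
```

```bash
python3 -m inch '[[[0,0,-5,0],[0,0,-15,0],[0,0,-30,0],[0,0,-40,0],[0,0,-40,0],[0,0,-40,0],[0,0,-30,0],[0,0,-20,0],[0,0,0,0],[0,0,0,0]]]' 1 25
python3 - <<'E'
from h import *
s=observe()
c=cam("wrist"); s=observe()
z=s['tool_pos'][2]-.018+.014
print(s['tool_pos'],s['opening'],circ(c,(256,205),z,(100,120,40),(130,255,255)))
cv2.imwrite("pics/w3.png",c['img'])
c=cam("side"); cv2.imwrite("pics/s3.png",c['img'])
print(s['qpos'],shift([.6048,.1847,.25]))
E
```

```text
time: 8.3
tool_pos: [0.4857, -0.2915, 0.2391]
tool_rot: [-3.141, 0.001, 0.291]
contact_force: [0.4, 1.6, -3.0]
opening: 0.0275
[ 0.48559395 -0.29147889  0.23872262] 0.027260925091837203 (array([ 0.49409911, -0.28884055]), np.float64(0.05148338152004102), (494.47845458984375, -288.9135437011719, 57.823543548583984))
side [-2.19849121152169, -0.012844003882201083, -2.622914876036376]
[-6.75889913e-01  4.10914027e-01  1.38527110e+00 -4.44952549e-05
  1.34736902e+00  6.04159564e-01] [ 250.7 -422.1  -11. ]
```

View pics/w3.png

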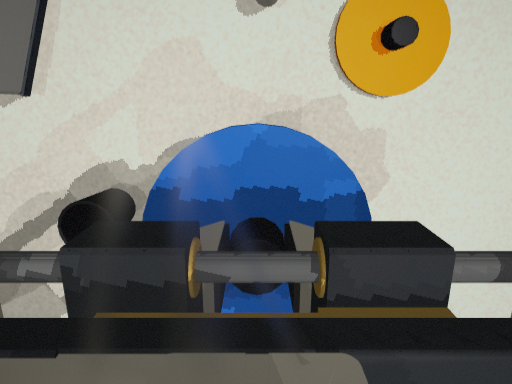

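The cover hangs level from the knob (knob at (250,258), disc top edge at (124,258)). I'll fit the visible arc to get its offset from the tool.

```bash
python3 - <<'E'
from h import *
from scipy.optimize import least_squares
img=cv2.imread("pics/w3.png"); c=cam("wrist"); s=observe()
m=cv2.inRange(cv2.cvtColor(img,cv2.COLOR_BGR2HSV),(100,120,40),(130,255,255))
k=max(cv2.findContours(m,cv2.RETR_EXTERNAL,cv2.CHAIN_APPROX_NONE)[0],key=cv2.contourArea)[:,0]
k=k[k[:,1]<205]
for h in (.0,.002,.004):
    z=s['tool_pos'][2]-.018+.014+h-.002
    P=np.array([onz(c,(v,u),z)[:2] for u,v in k])
    r=least_squares(lambda q:np.hypot(*(P-q[:2]).T)-q[2],[.486,-.29,.06],loss='soft_l1',f_scale=.001).x
    print(h,r,shift([r[0],r[1],z]))
d=np.load("q.npy"); print(shift([.6048,.1847,.25]), 1.513-s['tool_rot'][2])
E
```

```text
0.0 [ 0.48367829 -0.29217006  0.05929745] [-2.1  0.   6. ]
0.002 [ 0.48449355 -0.29193254  0.05857463] [-1.3  0.   4. ]
0.004 [ 0.48530883 -0.29169501  0.05785181] [-0.4  0.   2. ]
[ 250.6 -422.1  -11. ] 1.2222153671934197
```

```bash
python3 -m inch '[[[9,-15,0,0],[18,-30,0,0],[28,-47,0,0],[31,-52,0,0],[31,-52,0,0],[31,-52,0,0],[31,-52,0,0],[31,-52,0,0],[25,-42,0,0],[17,-28,0,0]]]' 1 30; python3 -m inch '[[[0,0,0,0],[0,0,0,0],[0,0,0,0]]]'
python3 - <<'E'
from h import *
for n in ("wrist","side","scene"):
    c=cam(n); cv2.imwrite(f"pics/{n}4.png",c['img'])
    if n!='wrist':
        for d in place_of(n,"cover"): print(n,np.round(d['at'],1),round(d['conf'],2),np.round(onz(c,d['at'],observe()['tool_pos'][2]-.018),4))
s=observe();print(s['tool_pos'],s['tool_rot'],s['opening'],shift([.6048,.1847,.15])+[2,0,0])
E
```

```text
time: 9.7
tool_pos: [0.6058, 0.1884, 0.2391]
tool_rot: [-3.141, 0.001, 0.293]
contact_force: [0.2, -0.6, -1.6]
opening: 0.0274
time: 10.07
tool_pos: [0.6063, 0.1838, 0.2397]
tool_rot: [3.141, 0.0, 0.29]
contact_force: [-0.4, -0.6, -1.3]
opening: 0.0273
side [-2.19849121152169, -0.012844003882201083, -2.622914876036376]
side [201.8 196.5] 0.9 [0.609  0.1951 0.2219]
side [194.3 231.1] 0.71 [0.5464 0.1175 0.2219]
side [178.5 342.4] 0.69 [ 0.3046 -0.1188  0.2219]
side [164.  278.7] 0.58 [ 0.5063 -0.0926  0.2219]
scene [-2.287171790263417, 0.008889059484759043, 1.3629683735051665]
scene [203.9 144.4] 0.86 [ 0.659  -0.3866  0.2219]
scene [255.5 159.7] 0.58 [ 0.8425 -0.3461  0.2219]
[0.60660465 0.18401914 0.23987268] [ 3.14143687e+00 -1.81664322e-04  2.89867378e-01] 0.02735086509609303 [ 0.4 -1.2 89.9]
```

View pics/wrist4.png

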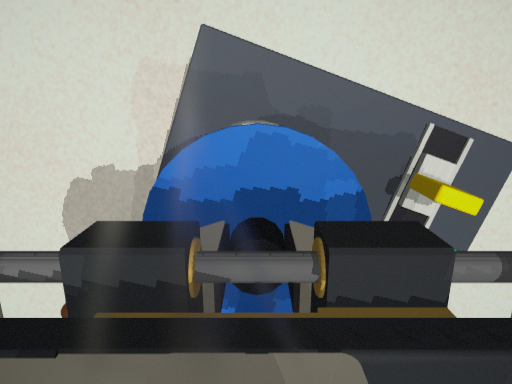

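The wrist view shows the cover above the hopper, a sliver of collar at (124,258), the deck's back-left corner at (25,203) and the tab at (200,460). I'll check the sorter pose against this view.

```bash
python3 - <<'E'
from h import *
c=cam("wrist"); q=np.load("q.npy")
g=cv2.cvtColor(c['img'],cv2.COLOR_BGR2GRAY)
K=cv2.cornerSubPix(g,np.float32([[203,25]]).reshape(-1,1,2),(5,5),(-1,-1),(3,30,.01))[0,0]
def W(p): p=np.array(p)/1000; return np.r_[q[:2]+R.from_euler('z',q[2]).as_matrix()[:2,:2]@p[:2],p[2]]
print("corner",K[::-1],proj(c,W((110,150,100))),onz(c,K[::-1],.1),W((110,150,100)))
hsv=cv2.cvtColor(c['img'],cv2.COLOR_BGR2HSV)
m=cv2.inRange(hsv,(22,120,180),(35,255,255)); k=max(cv2.findContours(m,0,1)[0],key=cv2.contourArea); print("yellow box",cv2.minAreaRect(k))
for p in ((43,-62,156),(57,-62,156),(57,-98,156),(43,-98,156)): print(proj(c,W(p)).round(1))
# collar top-of-sliver: back edge of collar outer, along image column 258
for a in np.arange(0.9,1.9,.1): pass
im=c['img'].copy()
for a in np.linspace(0,2*np.pi,120):
    v,u=proj(c,W((55*np.cos(a),65+55*np.sin(a),140)))
    if 0<=v<384 and 0<=u<512: im[int(round(v)),int(round(u))]=(0,0,255)
cv2.imwrite("pics/r5.png",cv2.resize(im[90:240,120:400],None,fx=2.5,fy=2.5,interpolation=cv2.INTER_NEAREST))
E
```

```text
corner [ 23.649261 201.65076 ] [ 21.22154784 202.49962031] [0.71764306 0.26340651 0.1       ] [0.7195794  0.26319108 0.1       ]
yellow box ((458.66058349609375, 200.55838012695312), (45.53726577758789, 18.026947021484375), 19.983104705810547)
[201.6 434.4]
[184.5 443.2]
[200.5 486.3]
[217.2 477. ]
```

View pics/r5.png

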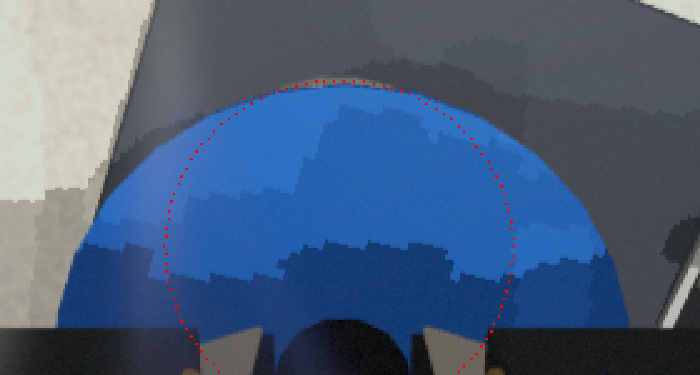

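```bash
python3 -m inch '[[[0,-1,10,0],[0,0,20,0],[0,0,20,0],[0,0,15,0],[0,0,8,0],[0,0,4,0],[0,0,2,0],[0,0,2,0],[0,0,0,0]]]'; python3 -m inch '[[[0,0,2,0],[0,0,2,0],[0,0,1,0],[0,0,1,0],[0,0,0,0]]]'
```

```text
time: 11.5
tool_pos: [0.6063, 0.1856, 0.1589]
tool_rot: [3.141, -0.0, 0.291]
contact_force: [0.1, -0.2, -1.8]
opening: 0.027
time: 12.12
tool_pos: [0.6062, 0.1856, 0.1526]
tool_rot: [3.142, 0.0, 0.291]
contact_force: [0.6, 1.1, -1.2]
opening: 0.0273
```

```bash
python3 -m inch '[[[0,0,1,0],[0,0,0,0],[0,0,0,0]]]'; python3 -m inch '[[[0,0,1,0],[0,0,0,0],[0,0,0,0]]]'
```

```text
time: 12.5
tool_pos: [0.6063, 0.1856, 0.1517]
tool_rot: [3.141, -0.0, 0.291]
contact_force: [-0.3, 0.9, -1.8]
opening: 0.0273
time: 12.88
tool_pos: [0.6063, 0.1856, 0.1517]
tool_rot: [3.141, -0.001, 0.291]
contact_force: [-3.2, -1.3, 5.4]
opening: 0.0274
```

Contact force rose by about 7 N at TCP z = 0.1517, which is the predicted seated height. I'll let go.

```bash
python3 -m inch '[[[0,0,0,0],[0,0,0,0],[0,0,0,0],[0,0,0,0],[0,0,0,0],[0,0,0,0]]]' -0.3; python3 -m inch '[[[0,0,-10,0],[0,0,-25,0],[0,0,-30,0],[0,0,-30,0],[0,0,-20,0],[0,0,-10,0],[-30,0,0,0],[-30,0,0,0],[0,0,0,0],[0,0,0,0]]]'
python3 - <<'E'
from h import *
q=np.load("q.npy")
c=cam("wrist"); print(observe()['tool_pos'])
cv2.imwrite("pics/w6.png",c['img'])
m=proj(c,[.6048,.1847,.146]);print(m)
print(circ(c,(float(m[1]+30),float(m[0]-30)),.146,(100,120,40),(130,255,255)))
for l,z in (("tab",.156),("pointer",.103),("mark",.1)):
    for d in place_of("wrist",l): print(l,np.round(d['at'],1),round(d['conf'],2),np.round(onz(c,d['at'],z),4))
E
```

```text
time: 13.62
tool_pos: [0.6063, 0.1856, 0.1506]
tool_rot: [3.141, 0.0, 0.291]
contact_force: [0.2, 0.6, 0.2]
opening: 0.0596
time: 14.88
tool_pos: [0.5493, 0.1685, 0.2758]
tool_rot: [3.141, -0.001, 0.291]
contact_force: [0.8, 0.8, 0.2]
opening: 0.0596
[0.54947401 0.1685314  0.27560269]
[114.43691462 256.93909985]
(array([0.60414339, 0.18491285]), np.float64(0.05995902965716255), (604.137451171875, 185.02828979492188, 60.271244049072266))
tab [119.7 444.4] 0.88 [0.6444 0.0387 0.156 ]
tab [229.  107.9] 0.2 [0.4737 0.282  0.156 ]
pointer [131.5 461.2] 0.86 [ 0.6446 -0.01    0.103 ]
pointer [115.4 253.9] 0.73 [0.6017 0.1868 0.103 ]
mark [181.7 435.9] 0.76 [ 0.5914 -0.0089  0.1   ]
```

View pics/w6.png

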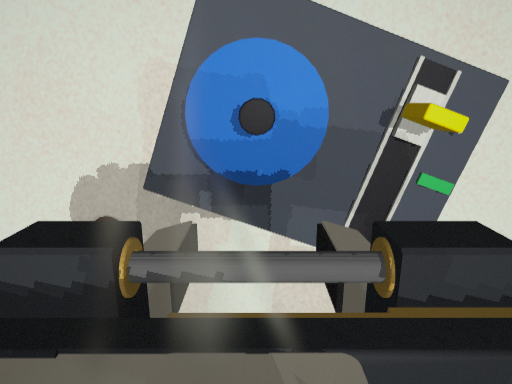

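The cover's centre fits at (0.604,0.185) with a 60.0 mm radius at seated height, about 1 mm from the rim axis. The tab is still at rest at (118,440) and the green mark is at (184,436). Next I turn the jaws along the sorter's x and go to the tab.

```bash
python3 -m inch '[[[0,0,0,-0.174],[0,0,0,-0.175],[0,0,0,-0.175],[0,0,0,-0.175],[0,0,0,-0.175],[0,0,0,-0.174],[0,0,0,-0.174],[0,0,0,0],[0,0,0,0]]]'; python3 -m inch '[[[-15,12,0,0],[-28,23,0,0],[-33,28,0,0],[-28,23,0,0],[-14,12,0,0],[-6,5,0,0],[0,0,0,0],[0,0,0,0]]]'
python3 - <<'E'
from h import *
c=cam("wrist"); s=observe(); q=np.load("q.npy"); print(s['tool_pos'],s['tool_rot'],q[2]+np.pi/2)
def W(p): p=np.array(p)/1000; return np.r_[q[:2]+R.from_euler('z',q[2]).as_matrix()[:2,:2]@p[:2],p[2]]
print(shift(W((50,-80,118))))
m=cv2.inRange(cv2.cvtColor(c['img'],cv2.COLOR_BGR2HSV),(22,120,180),(35,255,255)); k=max(cv2.findContours(m,0,1)[0],key=cv2.contourArea); print("yellow",cv2.minAreaRect(k))
print(proj(c,W((50,-80,156))))
E
```

```text
time: 16.2
tool_pos: [0.5489, 0.1684, 0.2755]
tool_rot: [-3.141, 0.0, 1.509]
contact_force: [-0.6, 0.0, 0.1]
opening: 0.0597
time: 17.2
tool_pos: [0.644, 0.0397, 0.276]
tool_rot: [3.142, -0.0, 1.514]
contact_force: [-0.7, -0.1, 0.1]
opening: 0.0597
[0.64401946 0.03969479 0.27601973] [ 3.14137561e+00 -9.99103358e-05  1.51402605e+00] 1.5127228764423402
[ -2.5   2.4 158. ]
yellow ((259.5, 186.5), (39.0, 15.0), 90.0)
[187.4950161  259.52661654]
```

```bash
python3 -m inch '[[[-2,2,15,0],[0,0,30,0],[0,0,35,0],[0,0,30,0],[0,0,20,0],[0,0,14,0],[0,0,8,0],[0,0,4,0],[0,0,0,0]]]'; python3 -m inch '[[[0,0,0,0],[0,0,0,0],[0,0,0,0],[0,0,0,0],[0,0,0,0],[0,0,0,0],[0,0,0,0],[0,0,0,0]]]' 1 40
```

```text
time: 18.38
tool_pos: [0.6465, 0.0365, 0.12]
tool_rot: [3.141, 0.0, 1.513]
contact_force: [-0.2, -0.2, -0.6]
opening: 0.0597
time: 19.38
tool_pos: [0.6463, 0.0365, 0.1197]
tool_rot: [-3.142, 0.0, 1.513]
contact_force: [0.1, 0.7, 0.1]
opening: 0.0138
```

```bash
python3 -m inch '[[[0,-3,0,0],[0,-6,0,0],[0,-8,0,0],[0,-8,0,0],[0,-8,0,0],[0,-8,0,0],[0,-6,0,0],[0,-4,0,0],[0,-2,0,0],[0,0,0,0]]]'; python3 -m inch '[[[0,0,0,0],[0,0,0,0]]]'
python3 - <<'E'
from h import *
q=np.load("q.npy"); ex=np.array([np.cos(q[2]),np.sin(q[2]),0])
for n in ("wrist","side","scene"):
    c=cam(n); cv2.imwrite(f"pics/{n}7.png",c['img']); r={}
    for l,z in (("pointer",.103),("mark",.1),("tab",.156),("cover",.132)):
        for d in place_of(n,l)[:2]:
            p=onz(c,d['at'],z); r.setdefault(l,p); print(n,l,np.round(d['at'],1),round(d['conf'],2),p.round(4))
    if 'pointer' in r and 'mark' in r: print(n,"pointer-mark mm",1000*ex@(r['pointer']-r['mark']))
a=cv2.imread("pics/wrist7.png"); b=cv2.imread("pics/side7.png")[160:260,180:313]; b=cv2.resize(b,(512,384),interpolation=cv2.INTER_CUBIC)
s=cv2.resize(cv2.imread("pics/scene7.png")[170:230,255:335],(512,384),interpolation=cv2.INTER_CUBIC)
cv2.imwrite("pics/x7.png",cv2.resize(np.vstack([np.hstack([a,b]),np.hstack([s,s*0])]),(800,600)))
E
```

```text
time: 20.62
tool_pos: [0.5944, 0.0392, 0.1197]
tool_rot: [3.138, 0.0, 1.513]
contact_force: [8.6, -1.6, -5.7]
opening: 0.0138
time: 20.88
tool_pos: [0.5945, 0.0392, 0.1197]
tool_rot: [3.138, 0.0, 1.513]
contact_force: [8.7, -0.6, -5.7]
opening: 0.014
wrist tab [275.5 253.4] 0.58 [0.5931 0.0398 0.156 ]
side [-2.19849121152169, -0.012844003882201083, -2.622914876036376]
side pointer [204.  241.7] 0.69 [0.5806 0.0109 0.103 ]
side mark [201.8 245.5] 0.41 [ 0.5784 -0.0085  0.1   ]
side tab [197.3 231.2] 0.56 [0.5887 0.0565 0.156 ]
side cover [163.1 279.4] 0.94 [ 0.5715 -0.2267  0.132 ]
side cover [223.1 200.8] 0.7 [0.6141 0.1797 0.132 ]
side pointer-mark mm 1.1338993883678035
scene [-2.287171790263417, 0.008889059484759043, 1.3629683735051665]
scene pointer [197.3 278.2] 0.39 [5.839e-01 1.000e-04 1.030e-01]
scene mark [198.  279.6] 0.38 [0.5849 0.0045 0.1   ]
scene tab [185.7 289.1] 0.38 [0.5959 0.0301 0.156 ]
scene cover [252.9 156. ] 0.95 [ 0.7552 -0.3733  0.132 ]
scene cover [204.9 142.3] 0.73 [ 0.5594 -0.4162  0.132 ]
scene pointer-mark mm -0.7490765890319728
```

View pics/x7.png

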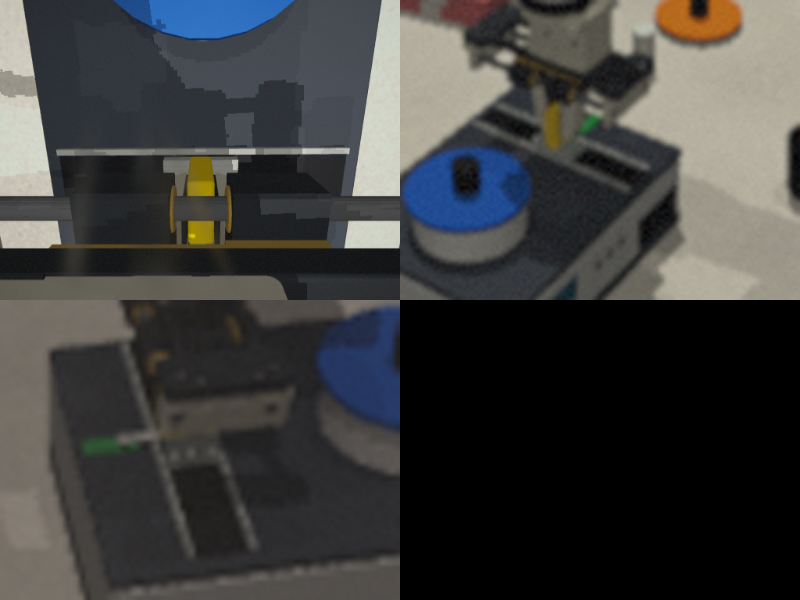

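The crops show the tab gripped and pulled out, with the white pointer lying along the green strip (scene crop (437,140) against green (446,110)) and the cover seated on the collar. I'll refine the pointer's offset from the mark using colour centroids in the earlier views.

```bash
python3 - <<'E'
from h import *
q=np.load("q.npy"); Rz=R.from_euler('z',-q[2]).as_matrix()[:2,:2]
S=lambda p:1000*Rz@(p[:2]-q[:2])
def gc(img,box=None):
    m=cv2.inRange(cv2.cvtColor(img,cv2.COLOR_BGR2HSV),(45,100,50),(80,255,255))
    n,l,st,ce=cv2.connectedComponentsWithStats(m)
    i=1+np.argsort(-st[1:,4])[:2]; return [(ce[j][::-1].round(2),st[j][4]) for j in i]
c=np.load("w2.npy",allow_pickle=True).item()
T=np.array(read_camera("wrist")["T_tool_cam"])
for n,(t,r) in {"w2":(None,None),"w6":([.54947,.16853,.2756],[3.141,-.001,.2905]),}.items():
    img=cv2.imread(f"pics/{n}.png")
    if t is not None:
        M=np.eye(4);M[:3,:3]=R.from_euler('xyz',r).as_matrix();M[:3,3]=t;M=M@T;c=dict(c,eye=M[:3,3],rotation=M[:3,:3])
    for g,a in gc(img): print(n,g,a,S(onz(c,g,.103)))
for n in ("scene","side"):
    c=cam(n)
    for k in ("0","7"):
        for g,a in gc(cv2.imread(f"pics/{n}{k}.png")): print(n+k,g,a,S(onz(c,g,.103)))
    # predicted pixel of pointer tip (measured slide 52) at two heights
    W=lambda x,y,z:np.r_[q[:2]+Rz.T@(np.array([x,y])/1000),z/1000]
    print(n,[proj(c,W(-2,-124,z)).round(1).tolist() for z in (104,108)],proj(c,W(-4,-127.5,103)).round(1))
s=observe(); print("slide from TCP",1000*np.dot(np.array([.6463,.0365])-s['tool_pos'][:2],[np.cos(q[2]),np.sin(q[2])]), S(s['tool_pos']))
E
```

```text
w2 [125.16 343.9 ] 346 [  -4.03211474 -127.41484165]
w6 [183.34 434.64] 456 [  -3.73696218 -126.89344312]
scene [-2.287171790263417, 0.008889059484759043, 1.3629683735051665]
scene0 [198.67 276.33] 21 [  -4.80427708 -127.65914112]
scene0 [  0.  440.5] 2 [-2282.8638883   1748.66050396]
scene7 [198.73 274.64] 11 [  -5.37924783 -133.01280516]
scene7 [ 16.33 411.33] 3 [-1857.72550279  1265.46938694]
scene [[198.9, 277.6], [198.0, 277.7]] [198.8 276.4]
side [-2.19849121152169, -0.012844003882201083, -2.622914876036376]
side0 [201.22 241.62] 32 [  -5.34279204 -121.74873364]
side7 [201.22 242.48] 23 [  -7.6400003 -123.2988483]
side [[200.3, 241.2], [199.3, 241.2]] [200.2 242.3]
slide from TCP 51.886228942143866 [ -1.88476245 -80.8225688 ]
```

All views put the mark's middle at sorter x of about -4 mm, and the tab is at -1.9 mm. I'll pull 2 mm more.

```bash
python3 -m inch '[[[0,-1,0,0],[0,-1,0,0],[0,0,0,0],[0,0,0,0],[0,0,0,0],[0,0,0,0],[0,0,0,0],[0,0,0,0],[0,0,0,0],[0,0,0,0]]]'
python3 - <<'E'
from h import *
q=np.load("q.npy"); Rz=R.from_euler('z',-q[2]).as_matrix()[:2,:2]
s=observe(); print(1000*Rz@(s['tool_pos'][:2]-q[:2]),np.abs(s['qvel']).max(),s['opening'],s['contact_force'])
for n,m in (("scene",(338,187)),("side",(206,222))):
    c=cam(n); cv2.imwrite(f"pics/{n}8.png",c['img'])
    for l,z in (("stamp",0),("pencup",0),("coinroll",0)):
        print(n,l,[(np.round(d['at']).tolist(),round(d['conf'],2)) for d in place_of(n,l)[:2]])
b=cv2.resize(cv2.imread("pics/side8.png")[165:265,150:283],(512,384),interpolation=cv2.INTER_CUBIC)
s=cv2.resize(cv2.imread("pics/scene8.png")[165:225,260:340],(512,384),interpolation=cv2.INTER_CUBIC)
cv2.imwrite("pics/x8.png",cv2.resize(np.hstack([s,b]),(800,300)))
E
```

```text
time: 23.02
tool_pos: [0.5926, 0.0393, 0.1197]
tool_rot: [3.138, 0.0, 1.513]
contact_force: [7.7, -1.0, -6.5]
opening: 0.0142
[ -3.78672016 -80.84465559] 0.0016278045180629724 0.014156826583352999 [ 7.72081645 -1.00672699 -6.47038853]
scene [-2.287171790263417, 0.008889059484759043, 1.3629683735051665]
scene stamp [([186.0, 288.0], 0.56), ([171.0, 348.0], 0.44)]
scene pencup [([186.0, 227.0], 0.85)]
scene coinroll [([246.0, 202.0], 0.74)]
side [-2.19849121152169, -0.012844003882201083, -2.622914876036376]
side stamp [([324.0, 235.0], 0.7), ([224.0, 201.0], 0.37)]
side pencup [([223.0, 318.0], 0.93)]
side coinroll [([195.0, 231.0], 0.58), ([182.0, 264.0], 0.5)]
```

View pics/x8.png

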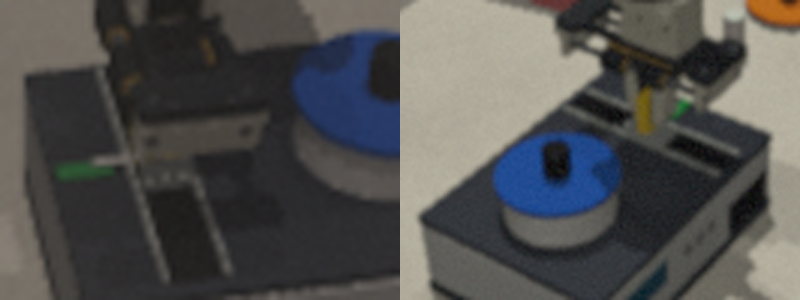

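```bash
python3 -c "
from cell import *
print(hand_in())"
```

```text
the job is handed in; nothing more can be done
None
```

I seated the blue cover on the hopper, let go of it, and pulled the tab to the green mark. I handed the job in at about 23 s of the 54 s allowed, with the gripper still holding the tab; `hand_in()` reported no verdict.

- **Cover:** I took the larger of the two blue discs. When I lowered it, contact came at the predicted seated height. A circle fit after release put its centre about 1 mm from the rim axis, and the fitted 60.0 mm radius agrees with the seated height. The last picture still shows it on the collar.
- **Tab:** It is gripped with the force set at 40 N and pulled out about 53.8 mm by the tool's position. I measured the mark's middle at 52 to 55 mm of travel, depending on the view. The arm was at rest, and the outside force on the tool was 7.7 N along the pull. The spring should give about 8.9 N there, and it read 8.7 N at 52 mm.
- **Bystanders:** The stamp, pen cup and coin roll are within about 2 pixels of their starting places in both fixed cameras.

**What disagreed:** In the last scene picture the pointer looks one to two pixels to the robot's side of the mark's middle. Its height above the deck explains about one of those, and I left the rest, about 3 mm. Low-confidence network hits on the gripper and the cover were ignored.

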